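# Weighing row re-racked in reverse order for the return run

### The job

The four things in the grey rack have been weighed once; for the return run, which cancels the balance's drift, move them all to the blue rack in the reverse order: counted from the red ends of the racks, the first thing in the grey rack goes to the last bay of the blue rack, the second to the third, the third to the second and the last to the first. Keep each thing upright, set it down gently (no dropping) on the middle of the round grey place in its bay, and leave all four standing there, released.

Things in the scene. Friction and masses are not known exactly. Their poses are not given: they have to be found in the camera images.
- first_rack: First rack, fixed, plain grey deck, dark strips: 92 mm wide (x), 350 long. Four bays along its y, centres y = +120, +40, -40, -120 mm (x = 0), parted by 4 mm strips at y = 0, +-80, +-160, tops 18 mm up. Red end block, 14 mm high, at y = +175. Origin: centre of underside, on the worktop, z up. Coloured mats in the bays; things stand on them 13 mm over the worktop.
- second_rack: Second rack, fixed, blue deck, white strips, empty: 92 mm wide (x), 350 long. Four bays along its y, centres y = +120, +40, -40, -120 mm (x = 0), parted by 4 mm strips at y = 0, +-80, +-160, tops 18 mm up. Red end block, 14 mm high, at y = +175. Origin: centre of underside, on the worktop, z up. A flat grey disc, 62 mm across, at each bay's centre; things stand on it 13 mm over the worktop.
- yellow_mat: Yellow flat round mat, 62 mm across, 3 mm thick, fixed in a bay of the grey rack (which bay differs each time). The white crucible always starts on it. Origin: centre of its underside, 10 mm over the worktop.
- green_mat: Green flat round mat, 62 mm across, 3 mm thick, fixed in a bay of the grey rack (which bay differs each time). The red-capped jar always starts on it. Origin: centre of its underside, 10 mm over the worktop.
- black_mat: Black flat round mat, 62 mm across, 3 mm thick, fixed in a bay of the grey rack (which bay differs each time). The beige crucible always starts on it. Origin: centre of its underside, 10 mm over the worktop.
- orange_mat: Orange flat round mat, 62 mm across, 3 mm thick, fixed in a bay of the grey rack (which bay differs each time). The steel weight always starts on it. Origin: centre of its underside, 10 mm over the worktop.
- white_crucible: White porcelain crucible (open cup), 42 mm across the rim, 26 mm across the foot, 40 mm tall, about 45 g; widest at the rim, take it across the outside of the rim. Loose. Origin: centre of underside, z up. Neighbours in the row are 80 mm away, so grip it across the row (fingers closing along the rack's x).
- red_capped_jar: White closed round jar with a red cap (cap fixed on), 46 mm across the body and 71 mm tall, about 120 g; can be taken across the cap or the body, opening wider than 50 mm. Loose. Origin: centre of underside, z up. Neighbours in the row are 80 mm away, so grip it across the row (fingers closing along the rack's x).
- beige_crucible: Beige fireclay crucible (open cup), smaller than the white one, 36 mm across the rim, 22 mm across the foot, 32 mm tall, about 30 g; widest at the rim, take it across the outside of the rim. Loose. Origin: centre of underside, z up. Neighbours in the row are 80 mm away, so grip it across the row (fingers closing along the rack's x).
- steel_weight: Steel calibration weight: plain cylinder 38 mm across and 30 mm tall with a 24 mm wide round knob on a 14 mm neck on top (knob from 40 to 48 mm), 48 mm tall in all, about 200 g; take it by the cylinder or the knob. Loose. Origin: centre of underside, z up. Neighbours in the row are 80 mm away, so grip it across the row (fingers closing along the rack's x).
Things that resemble listed ones, but are neither listed nor needed, are in the scene too. Leave any purple look-alike of the steel_weight alone.

How it is judged:
At the end, for the whole second after the job is handed in: Each of the four things stands in the blue rack in the bay that mirrors its starting bay (that of its mat): within 15 mm of the bay's centre along and across the row, its foot on the place (within 5 mm in height), upright within 0.15 rad, at rest (x of white_crucible in the frame of second_rack between -0.015 and 0.015 m and z of white_crucible in the frame of second_rack between 0.008 and 0.018 m and angle between each of white_crucible, red_capped_jar, beige_crucible, steel_weight's own z axis and vertical below 0.15 rad and linear speed of each of white_crucible, red_capped_jar, beige_crucible, steel_weight below 0.02 m/s and ((y of yellow_mat in the frame of first_rack between 0.1 and 0.14 m and y of white_crucible in the frame of second_rack between -0.135 and -0.105 m) or (y of yellow_mat in the frame of first_rack between 0.02 and 0.06 m and y of white_crucible in the frame of second_rack between -0.055 and -0.025 m) or (y of yellow_mat in the frame of first_rack between -0.06 and -0.02 m and y of white_crucible in the frame of second_rack between 0.025 and 0.055 m) or (y of yellow_mat in the frame of first_rack between -0.14 and -0.1 m and y of white_crucible in the frame of second_rack between 0.105 and 0.135 m)) and x of red_capped_jar in the frame of second_rack between -0.015 and 0.015 m and z of red_capped_jar in the frame of second_rack between 0.008 and 0.018 m and ((y of green_mat in the frame of first_rack between 0.1 and 0.14 m and y of red_capped_jar in the frame of second_rack between -0.135 and -0.105 m) or (y of green_mat in the frame of first_rack between 0.02 and 0.06 m and y of red_capped_jar in the frame of second_rack between -0.055 and -0.025 m) or (y of green_mat in the frame of first_rack between -0.06 and -0.02 m and y of red_capped_jar in the frame of second_rack between 0.025 and 0.055 m) or (y of green_mat in the frame of first_rack between -0.14 and -0.1 m and y of red_capped_jar in the frame of second_rack between 0.105 and 0.135 m)) and x of beige_crucible in the frame of second_rack between -0.015 and 0.015 m and z of beige_crucible in the frame of second_rack between 0.008 and 0.018 m and ((y of black_mat in the frame of first_rack between 0.1 and 0.14 m and y of beige_crucible in the frame of second_rack between -0.135 and -0.105 m) or (y of black_mat in the frame of first_rack between 0.02 and 0.06 m and y of beige_crucible in the frame of second_rack between -0.055 and -0.025 m) or (y of black_mat in the frame of first_rack between -0.06 and -0.02 m and y of beige_crucible in the frame of second_rack between 0.025 and 0.055 m) or (y of black_mat in the frame of first_rack between -0.14 and -0.1 m and y of beige_crucible in the frame of second_rack between 0.105 and 0.135 m)) and x of steel_weight in the frame of second_rack between -0.015 and 0.015 m and z of steel_weight in the frame of second_rack between 0.008 and 0.018 m and ((y of orange_mat in the frame of first_rack between 0.1 and 0.14 m and y of steel_weight in the frame of second_rack between -0.135 and -0.105 m) or (y of orange_mat in the frame of first_rack between 0.02 and 0.06 m and y of steel_weight in the frame of second_rack between -0.055 and -0.025 m) or (y of orange_mat in the frame of first_rack between -0.06 and -0.02 m and y of steel_weight in the frame of second_rack between 0.025 and 0.055 m) or (y of orange_mat in the frame of first_rack between -0.14 and -0.1 m and y of steel_weight in the frame of second_rack between 0.105 and 0.135 m))); the robot touches nothing.
It fails at once if one of the four things is tipped more than 0.6 rad (angle between any of white_crucible, red_capped_jar, beige_crucible, steel_weight's own z axis and vertical above 0.6 rad).
It fails at once if one of the four things is dropped (faster than 0.6 m/s with its foot less than 40 mm above the worktop) ((linear speed of white_crucible above 0.6 m/s and height (world z) of white_crucible below 0.04 m) or (linear speed of red_capped_jar above 0.6 m/s and height (world z) of red_capped_jar below 0.04 m) or (linear speed of beige_crucible above 0.6 m/s and height (world z) of beige_crucible below 0.04 m) or (linear speed of steel_weight above 0.6 m/s and height (world z) of steel_weight below 0.04 m)).
It also fails if it takes over 96 s, if anything falls off the work surface, if the arm or the gripper's body presses on something with over 40 N, if the wrist force passes 120 N, or if a joint passes its speed limit or range.

### The arm

A 6-joint arm with a two-finger parallel gripper is mounted at the origin on a cart in front of the work surface, level with it; the furniture and walls round the work are solid. World frame = base frame: x ahead of the robot, y to its left, z up, the work surface at z = 0. Lengths are in m, angles in rad, forces in N, time in s.
With the tool pointing down it reaches from about 0.35 to 0.975 m from the base axis. Payload 17.4 kg.
Tool frame: the origin (TCP) lies midway between the tips of the shut fingers; the grasp point (between the pads) lies 19 mm behind it (robot.hold_point_z is the distance from the TCP to the grasp point, in m); z points along the fingers, y is the line along which they close (so a half turn about z gives the same grasp; the last joint's range is limited). The gripper opens to 85 mm and grips with 20 to 120 N. Pads are 22 mm wide; open, the fingers measure 114 mm over their backs; the gripper's body (76 mm by 85 mm) begins 54 mm behind the grasp point. The pads swing forward as they close: fully open they stand 13 mm farther back than shut.
Start: joints at [-1.344, 0.116, 1.442, -0, 1.584, -0.038], TCP at [0.177, -0.651, 0.231] pointing down, gripper open.
Joint ranges: [-2.83, 2.83], [-0.83, 2.19], [0.07, 2.5], [-1.14, 4.28], [0.01, 3], [-2.97, 2.97]. Speed limits (rad/s): [1.89, 1.89, 2.22, 3.14, 3.14, 3.14].

### API

Orientations are given as a unit quaternion [x, y, z, w].
In Python, from bench import monitor, viewer, robot gives the robot as it stands.
- The arm moves only by the tool move_arm, never from a script. Its argument "series" is a list of rows, each a list of 2 entries, a list of its own where there are three numbers: the shift along the tool's x, y, z in mm, then the turn about the tool's z in degrees. A call has 1 to 10 rows; each row shifts and turns the commanded pose from where the row before left it, along the tool's axes as they then stand; what a row does not reach is not made up. A row lasts 1/12 s, in which the tool goes at most 41.7 mm and 7.16 degrees, less where a joint would pass 70% of its speed; a pose out of reach is approached as far as the arm can. A call with a gripper value outside its range is refused whole. "gripper" is the finger opening in mm, from 0 to 85.4, set as the call begins (left out, the last holds). The fingers move at their own pace and stop on an object; "force" is the grip in N (left out, the last holds). Time passes only in rows, so rows that do not move let the fingers close. It gives the time, the measured TCP pose, the force, the opening and the grip force at its end, in the units of the state.
- monitor.read_state(): the state, without advancing time (a new reading comes with each control period).
- viewer.camera(name): name is "scene" or "top" or "wrist"; returns a dict with "color" (480x640x3 uint8, blue, green, red), "fx", "fy", "cx", "cy" (pixels), "view" (4x4, takes a point from world to camera coordinates). Camera axes: x right, y down, z forward; pixel columns grow to the right and rows downward; lengths in m; the calibration is good to about 2 mm. The wrist camera is an equidistant fisheye: a pixel r from the principal point sees the ray r / f radians off the axis. A picture is of the moment at which its call begins. There is no depth.
- robot.finish_job(): hands the job in; it is judged then, once.
The state is a dict: "time": time; "joint_positions": joint angles; "qd": joint speeds; "joint_efforts": joint torques, N m; "ee_pos": TCP position; "tcp_rot": TCP orientation; "contact_force": force on the tool from outside, world axes, zero at the start; "wrist_torque": the same for the moment, N m; "grip_width": opening from 0.0 (shut) to 1.0 (fully open); "gripper_force": force on a finger pad.
Only numpy, scipy, OpenCV 4.12 (cv2) and the standard library are available. Lean on these libraries where they do the work, as an engineer would, in place of code of your own. Each camera call takes 0.05 s, during which the arm holds its last target. There are 200 camera calls.

## Working session

There is one attempt and no reset: what is moved stays moved. The work goes in short steps, Python scripts to look and compute and a tool call to move; the robot and the scene stay as the last step left them, time stands still between calls to the robot, and variables do not carry over. Pictures are saved under pics/ and viewed, at most 14 in all, crops included, and the job is handed in when it is done.

Besides the shell and the picture viewer there is one more tool, called after "Call:" as name([rows], argument=value, ...), one row to a line, values as JSON. move_arm: Moves the arm, as the interface text tells. Its arguments: {"type":"object","properties":{"series":{"type":"array"},"gripper":{"type":"number"},"force":{"type":"number"}},"required":["series"]}

```bash
mkdir -p pics; ls; python3 - <<'E'
from bench import monitor, viewer, robot
import cv2,pickle
s=monitor.read_state();print(s)
for n in("scene","top"):
    c=viewer.camera(n);cv2.imwrite(f"pics/{n}0.png",c["color"]);pickle.dump(c,open(f"{n}0.pkl","wb"));print(n,c["fx"],c["cx"],c["cy"],c["view"])
E
```

```text
pics
{'time': 0.0, 'joint_positions': array([-1.34376750e+00,  1.16503056e-01,  1.44228724e+00,  4.09973813e-05,
        1.58397976e+00, -3.78023965e-02]), 'qd': array([-0.00014299,  0.00040565, -0.00107694,  0.00157556, -0.00162209,
       -0.00175629]), 'joint_efforts': array([-1.51074157e-03, -7.31983280e+01, -6.32496357e+01, -3.26540075e-06,
        6.30965966e-03, -9.79815695e-08]), 'ee_pos': array([ 0.17663714, -0.65128095,  0.23053701]), 'tcp_rot': array([ 9.91245649e-01,  1.32029224e-01, -3.52107377e-05, -5.88007574e-04]), 'contact_force': array([ 0.06083695, -0.87736829, -0.0734368 ]), 'wrist_torque': array([0.00814613, 0.01570619, 0.06230512]), 'gripper_force': 0.0, 'grip_width': 0.997995273037641}
scene 553.3773467382763 312.52735915845125 234.33639078019323 [[ 0.8189041  -0.5736882  -0.01667099 -0.43174392]
 [-0.44059982 -0.60978407 -0.65881347  0.24692724]
 [ 0.36778781  0.54685029 -0.75212159  1.02624894]
 [ 0.          0.          0.          1.        ]]
top 527.2507907736492 323.23706304381665 233.32203634077518 [[-0.00878788 -0.99989485 -0.01153498 -0.00836958]
 [-0.99125727  0.0102295  -0.13154612  0.51852136]
 [ 0.13165029  0.01027812 -0.99124294  1.29837568]
 [ 0.          0.          0.          1.        ]]
```

View pics/scene0.png

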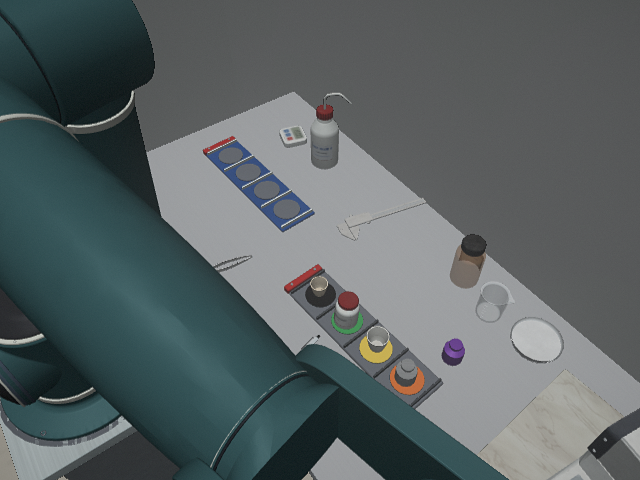

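View pics/top0.png

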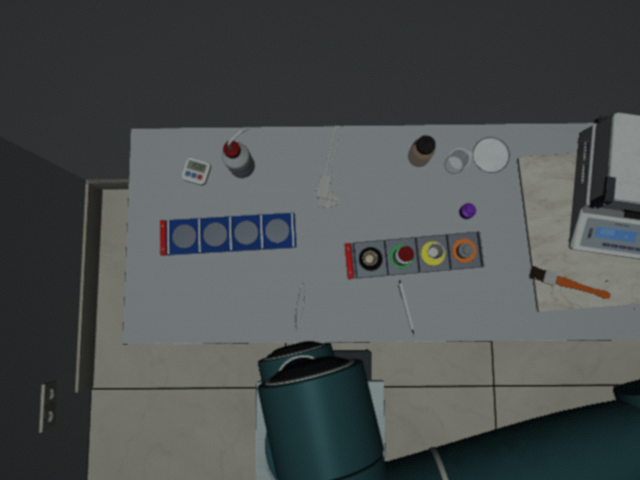

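The top view gives the order from the red end (345,260): beige crucible (369,258), red-capped jar (403,254), white crucible (433,252), steel weight (465,250). The blue rack's discs run from (183,236) to (277,231), with its red end at (164,237).

Candidates by pixel:
- **Steel weight:** (465,250), against the purple look-alike at (467,211). I choose the one on the orange mat.
- **Jar:** (403,254), against the wash bottle at (236,152) and the brown bottle at (422,150).
- **White crucible:** (433,252), against the beaker at (457,160) and the dish at (491,155).

```bash
cat >h.py <<'E'
import numpy as np,cv2,pickle
def ray(c,u,v,z):
    R=c["view"][:3,:3];t=c["view"][:3,3];o=-R.T@t
    d=R.T@np.array([(u-c["cx"])/c["fx"],(v-c["cy"])/c["fy"],1]);return o+d*(z-o[2])/d[2]
def blobs(m,amin=15):
    k,l,s,ce=cv2.connectedComponentsWithStats(m.astype(np.uint8));return [(s[i],ce[i],(l==i)) for i in range(1,k) if s[i,4]>=amin]
E
python3 - <<'E'
from h import *
c=pickle.load(open("top0.pkl","rb"))
im=c["color"];hsv=cv2.cvtColor(im,cv2.COLOR_BGR2HSV)
H,S,V=[hsv[...,i].astype(int) for i in range(3)]
win=np.zeros(H.shape,bool);win[200:290,150:500]=1
def fit(m,name,z,amin=15):
    for s,ce,mm in blobs(m&win,amin):
        cs,_=cv2.findContours(mm.astype(np.uint8),cv2.RETR_EXTERNAL,cv2.CHAIN_APPROX_NONE)
        h=cv2.convexHull(cs[0]);(x,y),(w,hh),a=cv2.minAreaRect(h);M=cv2.moments(h)
        x,y=M['m10']/M['m00'],M['m01']/M['m00']
        print(name,s,np.round([x,y,w,hh],1),np.round(ray(c,x,y,z)*1000,1))
fit((S>140)&((H<8)|(H>172)),"red",.014)
fit((S>120)&(H>20)&(H<35),"yellow",.013)
fit((S>120)&(H>45)&(H<80),"green",.013)
fit((S>150)&(H>8)&(H<20),"orange",.013)
fit((V<40),"black",.013)
fit((H>105)&(H<125)&(S>120),"blue",.010,200)
blue=(H>105)&(H<125)&(S>110)
b=np.zeros(H.shape,np.uint8);b[212:258,165:298]=1
fit((S<70)&(V<150)&(V>60)&(b>0),"disc",.013,100)
cv2.imwrite("pics/crop1.png",cv2.resize(im[200:290,335:495],None,fx=5,fy=5,interpolation=cv2.INTER_CUBIC))
E
```

```text
red [160 221   6  34 162] [162.7 236.9  33.    5. ] [516.  399.9  14. ]
red [345 244   9  35 174] [348.9 260.7  34.2   5.3] [450.1 -77.9  14. ]
red [399 247  14  14 156] [405.7 253.5  13.   13. ] [ 467.2 -222.8   14. ]
yellow [421 242  24  23 202] [431.7 253.7  23.3  18.4] [ 465.9 -289.2   13. ]
green [390 244  21  24 105] [399.2 256.7  23.3  15.9] [ 459.1 -206.3   13. ]
orange [453 239  23  23 211] [464.  250.1  22.   22. ] [ 474.4 -371.5   13. ]
black [359 248  23  22 201] [370.2 258.5  21.   22. ] [ 455.3 -132.2   13. ]
blue [263 213  29  36 486] [276.9 230.8  34.1  27.9] [529.5 106.2  10. ]
blue [232 215  29  36 481] [245.9 232.6  34.4  27.8] [525.6 186.4  10. ]
blue [201 217  29  36 476] [214.8 234.5  34.4  27.8] [521.5 266.6  10. ]
blue [170 219  29  36 493] [183.7 236.4  34.5  28. ] [517.4 347.   10. ]
disc [ 165  212  133   46 1954] [231.  234.5  45.  132. ] [520.6 224.2  13. ]
disc [235 221  23  23 412] [246.  232.2  22.   22. ] [526.2 185.7  13. ]
disc [266 220  23  23 408] [276.9 230.6  21.9  21.9] [529.6 106.1  13. ]
disc [204 223  23  23 415] [215.  234.1  22.   22. ] [522.1 265.6  13. ]
disc [173 225  23  23 411] [183.9 236.   21.2  22.6] [518.1 345.6  13. ]
```

View pics/crop1.png

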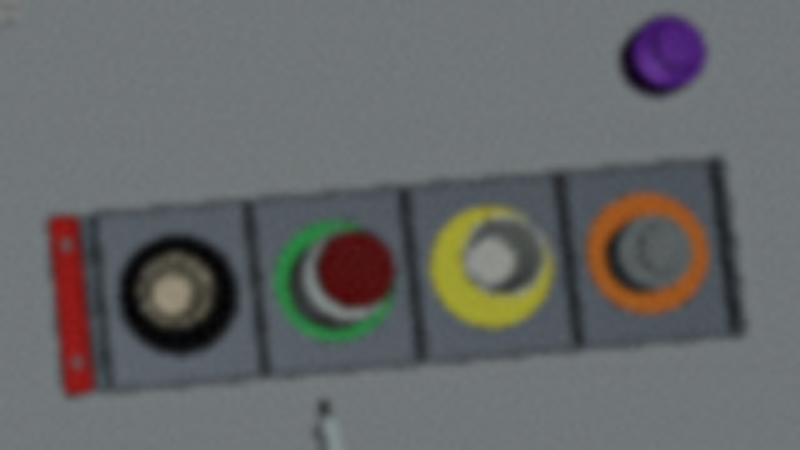

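Crop: beige on black, jar on green, white on yellow and steel on orange, as the description says. The purple weight stands off the rack, and I'll leave it alone. The four blue discs are 80 mm apart, which matches. Next I'll check the object tops in both views.

```bash
cat >>h.py <<'E'
BL={1:(518.1,345.6),2:(522.1,265.7),3:(526.0,185.9),4:(529.8,106.1)}
GR={1:(455.3,-132.2),2:(461.7,-212),3:(468,-291.7),4:(474.4,-371.5)}
def go(x,y,z,toolY):
    "needed shift along tool axes in mm and turn; toolY = wanted world angle of tool y, deg"
    from bench import monitor
    from scipy.spatial.transform import Rotation as Ro
    s=monitor.read_state();R=Ro.from_quat(s["tcp_rot"]).as_matrix();p=s["ee_pos"]*1000
    d=R.T@(np.array([x,y,z])-p);a=np.degrees(np.arctan2(R[1,1],R[0,1]))
    print("t",round(s["time"],2),"tcp",p.round(1),"ang",a.round(2),"grip",round(s["grip_width"]*85.4,1),"| shift",d.round(1),"turn",round(-(toolY-a),2),"| tilt",R[2,:2].round(3))
E
python3 - <<'E'
from h import *
from bench import robot
print(robot.hold_point_z)
T=pickle.load(open("top0.pkl","rb"));S=pickle.load(open("scene0.pkl","rb"))
def proj(c,p):
    q=c["view"][:3,:3]@p+c["view"][:3,3];return (c["fx"]*q[0]/q[2]+c["cx"],c["fy"]*q[1]/q[2]+c["cy"])
for n,t,s,z,b in (("beige",(369.4,258.6),(319.5,284),.045,1),("jar",(405.7,253.5),(348,299),.084,2),("white",(436,251),(377,336),.053,3),("steel",(466.6,249.6),(407,366),.061,4)):
    p=ray(T,*t,z);print(n,(p*1000).round(1),"scene",(ray(S,*s,z)*1000).round(1),"bay",GR[b],"proj",np.round(proj(S,p),1))
from h import go
go(474.4,-371.5,150,4.6)
E
```

```text
0.0187
beige [ 452.3 -127.7   45. ] scene [ 453.1 -131.1   45. ] bay (455.3, -132.2) proj [318.2 283.1]
jar [ 460.6 -212.6   84. ] scene [ 459.6 -212.5   84. ] bay (461.7, -212) proj [348.5 298.8]
white [ 468.9 -292.1   53. ] scene [ 466.8 -290.7   53. ] bay (468, -291.7) proj [378.4 336. ]
steel [ 470.9 -365.7   61. ] scene [ 467.6 -369.6   61. ] bay (474.4, -371.5) proj [406.9 363.3]
t 0.1 tcp [ 176.6 -651.3  230.6] ang -74.83 grip 85.3 | shift [ 360.6 -192.    80.8] turn -79.43 | tilt [ 0.    -0.001]
```

Call:
move_arm([
  [[0,0,0],-7],
  [[0,0,0],-7],
  [[0,0,0],-7],
  [[0,0,0],-7],
  [[0,0,0],-7],
  [[0,0,0],-7],
  [[0,0,0],-7],
  [[0,0,0],-7],
  [[0,0,0],-7],
  [[0,0,0],-7],
], gripper=85, force=40)

```text
time: 0.93
ee_pos: [0.1766, -0.6514, 0.2309]
tcp_rot: [0.734, 0.679, 0.0, -0.0]
contact_force: [-0.5, 0.0, 0.6]
grip_width: 0.998
gripper_force: 0.0
```

Call:
move_arm([
  [[0,0,0],-4.7],
  [[0,0,0],-4.7],
  [[20,25,0],0],
  [[24,30,0],0],
  [[24,30,0],0],
  [[24,30,0],0],
  [[24,30,0],0],
  [[24,30,0],0],
  [[24,30,0],0],
  [[24,30,0],0],
])

```text
time: 1.77
ee_pos: [0.3969, -0.4437, 0.2311]
tcp_rot: [0.678, 0.735, 0.0, -0.0]
contact_force: [0.1, -0.0, 0.7]
grip_width: 0.997
gripper_force: 0.0
```

```bash
python3 -c "
from h import go
go(470.5,-369,150,4.6)"
```

```text
t 1.77 tcp [ 396.9 -443.7  231.1] ang 4.57 grip 85.1 | shift [68.6 79.3 81.1] turn -0.03 | tilt [ 0. -0.]
```

Call:
move_arm([
  [[23,26,10],0],
  [[23,26,20],0],
  [[22,26,20],0],
  [[0,0,20],0],
  [[0,0,10],0],
  [[0,0,0],0],
])

```text
time: 2.27
ee_pos: [0.4674, -0.3707, 0.1486]
tcp_rot: [0.678, 0.735, -0.0, -0.002]
contact_force: [0.3, 0.7, -0.3]
grip_width: 0.996
gripper_force: 0.0
```

```bash
python3 -c "
from h import *
from bench import viewer
go(470.5,-369,150,4.6)
c=viewer.camera('wrist');cv2.imwrite('pics/w1.png',c['color']);pickle.dump(c,open('w1.pkl','wb'));print(c['fx'],c['cx'],c['cy'],c['view'].round(3))"
```

```text
t 2.27 tcp [ 467.4 -370.7  148.6] ang 4.61 grip 85.0 | shift [ 1.4  3.2 -1.4] turn 0.01 | tilt [ 0.003 -0.003]
371.64829954431775 318.6458718226404 239.37229820805527 [[ 0.997  0.082 -0.003 -0.435]
 [ 0.079 -0.958  0.275 -0.407]
 [ 0.019 -0.274 -0.962  0.189]
 [ 0.     0.     0.     1.   ]]
```

View pics/w1.png

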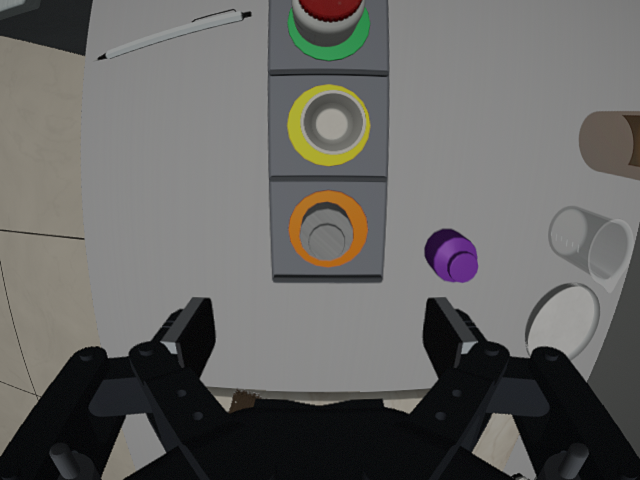

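The wrist view shows the weight's knob at (327,239) on the orange mat (328,229), and the white crucible's rim centred at (334,123). The purple weight at (452,256) is clear of the fingers.

```bash
cat >>h.py <<'E'
def wray(c,u,v,z):
    R=c["view"][:3,:3];t=c["view"][:3,3];o=-R.T@t
    a=np.array([u-c["cx"],v-c["cy"]])/c["fx"];r=np.hypot(*a);d=R.T@np.array([*(a/r*np.sin(r)),np.cos(r)])
    return ((o+d*(z-o[2])/d[2])*1000).round(1)
E
python3 -c "
from h import *
c=pickle.load(open('w1.pkl','rb'))
print('knob',wray(c,327,239,.061),'mat',wray(c,328,229,.013),'whiterim',wray(c,334,123,.053),'ymat',wray(c,329,125,.013))
go(470.5,-369,150,4.6)"
```

```text
knob [ 471.7 -368.    61. ] mat [ 473.9 -373.4   13. ] whiterim [ 470.  -293.8   53. ] ymat [ 467.8 -294.1   13. ]
t 2.32 tcp [ 467.6 -371.5  150.5] ang 4.55 grip 85.1 | shift [2.2 3.1 0.5] turn -0.05 | tilt [ 0.001 -0.001]
```

Call:
move_arm([
  [[2,3,10],0],
  [[1,0,25],0],
  [[0,0,25],0],
  [[0,0,25],0],
  [[0,0,25],0],
  [[0,0,17],0],
  [[0,0,7],0],
  [[0,0,3],0],
  [[0,0,0],0],
  [[0,0,0],0],
])

```text
time: 3.15
ee_pos: [0.4715, -0.3688, 0.0158]
tcp_rot: [0.678, 0.735, 0.0, 0.001]
contact_force: [1.1, -0.5, 0.4]
grip_width: 0.996
gripper_force: 0.0
```

```bash
python3 -c "
from h import *
go(471,-368.5,13,4.6)"
```

```text
t 3.15 tcp [ 471.5 -368.8   15.8] ang 4.55 grip 85.1 | shift [ 0.4 -0.4  2.8] turn -0.05 | tilt [-0.001  0.001]
```

Call:
move_arm([
  [[0,0,0],0],
  [[0,0,0],0],
  [[0,0,0],0],
  [[0,0,0],0],
  [[0,0,0],0],
  [[0,0,0],0],
  [[0,0,0],0],
  [[0,0,0],0],
], gripper=25, force=40)

```text
time: 3.82
ee_pos: [0.4712, -0.3683, 0.015]
tcp_rot: [0.678, 0.735, -0.0, 0.0]
contact_force: [-0.8, 0.4, 6.2]
grip_width: 0.424
gripper_force: 40.4
```

Call:
move_arm([
  [[0,0,-5],0],
  [[0,0,-10],0],
  [[0,0,-20],0],
  [[0,0,-25],0],
  [[0,0,-25],0],
  [[5,0,-20],0],
  [[15,2,-5],0],
  [[25,3,0],0],
  [[30,4,0],0],
  [[30,4,0],0],
])

```text
time: 4.65
ee_pos: [0.4751, -0.2606, 0.1238]
tcp_rot: [0.679, 0.734, 0.0, -0.0]
contact_force: [0.1, 0.9, -2.3]
grip_width: 0.427
gripper_force: 40.5
```

Call:
move_arm([
  [[30,5,0],0],
  [[30,5,0],0],
  [[30,5,0],0],
  [[30,5,0],0],
  [[30,5,0],0],
  [[30,5,0],0],
  [[30,5,0],0],
  [[30,5,0],0],
  [[30,5,0],0],
  [[30,5,0],0],
])

```text
time: 5.48
ee_pos: [0.5006, 0.0427, 0.1239]
tcp_rot: [0.678, 0.735, -0.0, -0.0]
contact_force: [1.3, -0.2, -2.0]
grip_width: 0.431
gripper_force: 40.5
```

Call:
move_arm([
  [[30,5,0],0],
  [[30,4,0],0],
  [[30,4,0],0],
  [[30,4,0],0],
  [[30,4,0],0],
  [[30,4,0],0],
  [[30,4,0],0],
  [[30,4,0],0],
  [[20,2,0],0.9],
  [[12,2,0],0.9],
])

```text
time: 6.32
ee_pos: [0.5155, 0.3172, 0.1235]
tcp_rot: [0.689, 0.724, -0.0, -0.0]
contact_force: [0.4, -0.6, -2.2]
grip_width: 0.427
gripper_force: 40.4
```

```bash
python3 -c "
from h import *
go(518.1,345.6,17,2.8)"
```

```text
t 6.32 tcp [515.5 317.2 123.5] ang 2.84 grip 36.5 | shift [ 28.2   4.1 106.5] turn 0.04 | tilt [-0.    -0.001]
```

Call:
move_arm([
  [[12,2,10],0],
  [[10,2,15],0],
  [[5,0,20],0],
  [[0,0,20],0],
  [[0,0,15],0],
  [[0,0,8],0],
  [[0,0,0],0],
  [[0,0,0],0],
])

```text
time: 6.98
ee_pos: [0.5194, 0.3418, 0.0362]
tcp_rot: [0.69, 0.724, -0.0, -0.0]
contact_force: [0.8, 0.3, -1.9]
grip_width: 0.433
gripper_force: 40.4
```

```bash
python3 -c "
from h import *
go(518.1,345.6,15.5,2.8)"
```

```text
t 6.98 tcp [519.4 341.8  36.2] ang 2.77 grip 37.0 | shift [ 3.9 -1.1 20.7] turn -0.03 | tilt [-0.    -0.001]
```

Call:
move_arm([
  [[4,-1,5],0],
  [[0,0,5],0],
  [[0,0,4],0],
  [[0,0,3],0],
  [[0,0,2],0],
  [[0,0,1],0],
  [[0,0,1],0],
  [[0,0,0],0],
  [[0,0,0],0],
])

```text
time: 7.73
ee_pos: [0.5185, 0.3458, 0.0154]
tcp_rot: [0.69, 0.724, 0.0, 0.0]
contact_force: [0.1, 0.6, -1.9]
grip_width: 0.43
gripper_force: 40.4
```

```bash
python3 -c "
from h import *
go(518.1,345.6,15.0,2.8)"
```

```text
t 7.73 tcp [518.5 345.8  15.4] ang 2.77 grip 36.7 | shift [-0.2 -0.4  0.4] turn -0.03 | tilt [0. 0.]
```

Call:
move_arm([
  [[0,0,0.6],0],
  [[0,0,0.6],0],
  [[0,0,0],0],
])

```text
time: 7.98
ee_pos: [0.5186, 0.3459, 0.015]
tcp_rot: [0.69, 0.724, 0.0, 0.0]
contact_force: [-3.2, -2.4, 7.5]
grip_width: 0.427
gripper_force: 41.3
```

Contact. I release it, rise and head back for the white crucible at (469,-292.5).

Call:
move_arm([
  [[0,0,0],0],
  [[0,0,0],0],
  [[0,0,0],0],
  [[0,0,0],0],
  [[0,0,-5],0],
  [[0,0,-20],0],
  [[0,0,-30],0],
  [[0,0,-30],0],
  [[0,0,-25],0],
  [[-5,0,-10],0],
], gripper=85)

```text
time: 8.82
ee_pos: [0.5195, 0.3418, 0.1387]
tcp_rot: [0.69, 0.724, 0.002, 0.001]
contact_force: [-0.2, 0.6, 0.7]
grip_width: 0.995
gripper_force: 0.0
```

```bash
python3 -c "
from h import *
from bench import viewer
go(469,-292.5,135,4.6)
c=viewer.camera('top');im=c['color'];cv2.imwrite('pics/t2.png',cv2.resize(im[200:290,150:310],None,fx=5,fy=5))"
```

```text
t 8.82 tcp [519.5 341.8 138.7] ang 2.8 grip 84.9 | shift [-631.   -81.5    1.8] turn -1.8 | tilt [0.002 0.004]
```

View pics/t2.png

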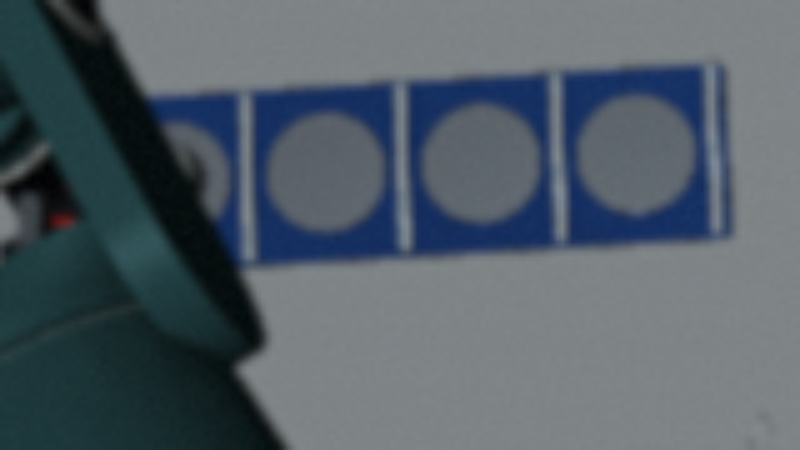

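The arm still hides bay 1 in this view, so I'll check it later. Going back for the white crucible.

Call:
move_arm([
  [[-20,-3,0],-0.9],
  [[-35,-4.5,0],-0.9],
  [[-35,-4.5,0],0],
  [[-35,-4.5,0],0],
  [[-35,-4.5,0],0],
  [[-35,-4.5,0],0],
  [[-35,-4.5,0],0],
  [[-35,-4.5,0],0],
  [[-35,-4.5,0],0],
  [[-35,-4.5,0],0],
])

```text
time: 9.7
ee_pos: [0.4999, 0.0018, 0.1331]
tcp_rot: [0.678, 0.735, -0.0, -0.0]
contact_force: [1.1, 0.5, 0.6]
grip_width: 0.998
gripper_force: 0.0
```

Call:
move_arm([
  [[-35,-4,0],0],
  [[-35,-4,0],0],
  [[-35,-4,0],0],
  [[-35,-4,0],0],
  [[-35,-4,0],0],
  [[-35,-4,0],0],
  [[-35,-4,0],0],
  [[-20,-2,0],0],
  [[-5,0,0],0],
  [[0,0,0],0],
])

```text
time: 10.53
ee_pos: [0.4918, -0.269, 0.1329]
tcp_rot: [0.679, 0.734, -0.0, -0.001]
contact_force: [-0.6, 0.5, 0.4]
grip_width: 0.993
gripper_force: 0.0
```

```bash
python3 -c "
from h import *
go(469,-292.5,24,4.6)"
```

```text
t 10.53 tcp [ 491.8 -269.   132.9] ang 4.45 grip 84.8 | shift [-21.8 -24.4 108.9] turn -0.15 | tilt [ 0.001 -0.001]
```

Call:
move_arm([
  [[-12,-12,0],0],
  [[-10,-12,5],0],
  [[0,0,20],0],
  [[0,0,25],0],
  [[0,0,25],0],
  [[0,0,20],0],
  [[0,0,10],0],
  [[0,0,5],0],
  [[0,0,0],0],
])

```text
time: 11.28
ee_pos: [0.4702, -0.291, 0.0235]
tcp_rot: [0.678, 0.735, -0.0, -0.001]
contact_force: [0.6, -0.2, -0.1]
grip_width: 0.995
gripper_force: 0.0
```

```bash
python3 -c "
from h import *
go(469,-292.5,22,4.6)"
```

```text
t 11.28 tcp [ 470.2 -291.    23.5] ang 4.61 grip 85.0 | shift [-1.4 -1.3  1.5] turn 0.01 | tilt [ 0.001 -0.001]
```

Call:
move_arm([
  [[0,0,0],0],
  [[0,0,0],0],
  [[0,0,0],0],
  [[0,0,0],0],
  [[0,0,0],0],
  [[0,0,0],0],
  [[0,0,0],0],
  [[0,0,0],0],
], gripper=30, force=25)

```text
time: 11.95
ee_pos: [0.4707, -0.2923, 0.0252]
tcp_rot: [0.678, 0.735, 0.0, 0.001]
contact_force: [0.0, 0.3, 6.3]
grip_width: 0.46
gripper_force: 24.6
```

Call:
move_arm([
  [[0,0,-4],0],
  [[0,0,-8],0],
  [[0,0,-15],0],
  [[0,0,-25],0],
  [[0,0,-25],0],
  [[0,0,-20],0],
  [[10,2,-8],0],
  [[20,4,0],0],
  [[30,5,0],0],
  [[30,5,0],0],
])

```text
time: 12.78
ee_pos: [0.4787, -0.1996, 0.1289]
tcp_rot: [0.679, 0.734, 0.0, -0.0]
contact_force: [0.2, 0.1, -0.8]
grip_width: 0.459
gripper_force: 25.3
```

Call:
move_arm([
  [[30,5,0],0],
  [[30,5,0],0],
  [[30,5,0],0],
  [[30,5,0],0],
  [[30,5,0],0],
  [[30,5,0],0],
  [[30,5,0],0],
  [[30,5,0],0],
  [[30,5,0],0],
  [[30,5,0],0],
])

```text
time: 13.62
ee_pos: [0.5042, 0.1042, 0.1289]
tcp_rot: [0.678, 0.735, -0.0, -0.0]
contact_force: [0.9, -0.2, -1.0]
grip_width: 0.463
gripper_force: 25.3
```

Call:
move_arm([
  [[30,5,0],0],
  [[30,6,0],0],
  [[30,6,0],0],
  [[25,5,0],0.9],
  [[15,3,0],0.9],
  [[8,2,5],0],
  [[0,0,10],0],
  [[0,0,20],0],
  [[0,0,0],0],
])

```text
time: 14.37
ee_pos: [0.5195, 0.2404, 0.0897]
tcp_rot: [0.69, 0.724, -0.002, -0.001]
contact_force: [-0.2, -1.4, -1.5]
grip_width: 0.457
gripper_force: 25.4
```

```bash
python3 -c "
from h import *
go(522.1,265.7,26,2.8)"
```

```text
t 14.37 tcp [519.5 240.4  89.7] ang 2.79 grip 39.0 | shift [25.2  4.2 63.6] turn -0.01 | tilt [-0.002 -0.005]
```

Call:
move_arm([
  [[12,2,5],0],
  [[10,2,10],0],
  [[3,0,15],0],
  [[0,0,10],0],
  [[0,0,8],0],
  [[0,0,5],0],
  [[0,0,0],0],
  [[0,0,0],0],
])

```text
time: 15.03
ee_pos: [0.5243, 0.2668, 0.0413]
tcp_rot: [0.69, 0.724, 0.0, 0.0]
contact_force: [-0.2, -0.3, -0.3]
grip_width: 0.462
gripper_force: 25.4
```

```bash
python3 -c "
from h import *
go(522.1,265.7,25.5,2.8)"
```

```text
t 15.03 tcp [524.3 266.8  41.3] ang 2.76 grip 39.4 | shift [-1.  -2.2 15.8] turn -0.04 | tilt [0. 0.]
```

Call:
move_arm([
  [[-1,-2,4],0],
  [[0,0,4],0],
  [[0,0,3],0],
  [[0,0,2],0],
  [[0,0,1],0],
  [[0,0,1],0],
  [[0,0,0],0],
  [[0,0,0],0],
])

```text
time: 15.7
ee_pos: [0.5222, 0.2658, 0.0261]
tcp_rot: [0.69, 0.724, -0.0, -0.0]
contact_force: [-0.6, 0.3, -0.2]
grip_width: 0.467
gripper_force: 25.4
```

Call:
move_arm([
  [[0,0,0.6],0],
  [[0,0,0],0],
])

```text
time: 15.87
ee_pos: [0.5222, 0.2658, 0.0255]
tcp_rot: [0.69, 0.724, 0.0, 0.0]
contact_force: [0.1, -0.2, -0.8]
grip_width: 0.459
gripper_force: 25.4
```

Call:
move_arm([
  [[0,0,0.6],0],
  [[0,0,0],0],
])

```text
time: 16.03
ee_pos: [0.5223, 0.266, 0.0253]
tcp_rot: [0.69, 0.724, 0.0, 0.0]
contact_force: [-2.3, -0.8, 2.6]
grip_width: 0.458
gripper_force: 25.6
```

Call:
move_arm([
  [[0,0,0.6],0],
  [[0,0,0],0],
])

```text
time: 16.2
ee_pos: [0.5224, 0.266, 0.0251]
tcp_rot: [0.69, 0.724, 0.0, 0.0]
contact_force: [-3.9, -1.7, 9.5]
grip_width: 0.457
gripper_force: 25.9
```

Contact. I release it and return for the jar at (460.5,-212.5).

Call:
move_arm([
  [[0,0,0],0],
  [[0,0,0],0],
  [[0,0,0],0],
  [[0,0,0],0],
  [[0,0,-5],0],
  [[0,0,-20],0],
  [[0,0,-30],0],
  [[0,0,-30],0],
  [[0,0,-25],0],
  [[-5,0,-10],-0.9],
], gripper=85)

```text
time: 17.03
ee_pos: [0.5234, 0.2616, 0.1488]
tcp_rot: [0.684, 0.73, 0.002, 0.001]
contact_force: [0.0, 0.0, 0.9]
grip_width: 0.999
gripper_force: 0.0
```

```bash
python3 -c "
from h import *
from bench import viewer
go(460.5,-212.5,140,4.6)
c=viewer.camera('wrist');cv2.imwrite('pics/w2.png',c['color'])"
```

```text
t 17.03 tcp [523.4 261.6 148.8] ang 3.69 grip 85.3 | shift [-469.1  -93.3    7.5] turn -0.91 | tilt [0.002 0.004]
```

View pics/w2.png

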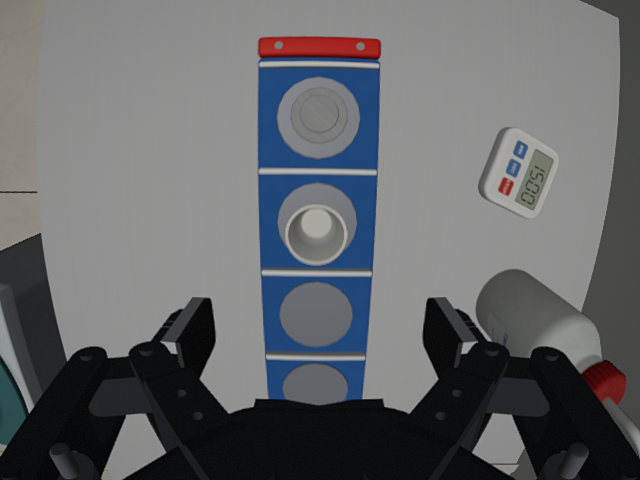

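The wrist view shows both things upright on their discs: the steel weight at (320,115) on disc (318,117), and the white crucible's floor at (316,222) on disc (317,223). Now the jar.

Call:
move_arm([
  [[-20,-4,0],-0.9],
  [[-35,-7,0],0],
  [[-35,-7,0],0],
  [[-35,-7,0],0],
  [[-35,-7,0],0],
  [[-35,-7,0],0],
  [[-35,-7,0],0],
  [[-35,-7,0],0],
  [[-35,-7,0],0],
  [[-35,-7,0],0],
])

```text
time: 17.92
ee_pos: [0.481, -0.0801, 0.1433]
tcp_rot: [0.678, 0.735, -0.0, -0.0]
contact_force: [1.6, -0.0, -0.9]
grip_width: 0.996
gripper_force: 0.0
```

Call:
move_arm([
  [[-35,-7,0],0],
  [[-35,-7,0],0],
  [[-30,-6,0],0],
  [[-10,-2,0],0],
  [[0,0,0],0],
  [[0,0,0],0],
])

```text
time: 18.42
ee_pos: [0.4685, -0.1897, 0.1434]
tcp_rot: [0.679, 0.734, -0.0, -0.001]
contact_force: [-0.1, 0.3, 0.3]
grip_width: 0.999
gripper_force: 0.0
```

```bash
python3 -c "
from h import *
from bench import viewer
c=viewer.camera('wrist');cv2.imwrite('pics/w3.png',c['color']);pickle.dump(c,open('w3.pkl','wb'))
go(460.5,-212.5,30,4.6)"
```

```text
t 18.47 tcp [ 468.7 -189.1  143.6] ang 4.57 grip 85.1 | shift [-22.7 -10.  113.6] turn -0.03 | tilt [ 0.001 -0.001]
```

View pics/w3.png

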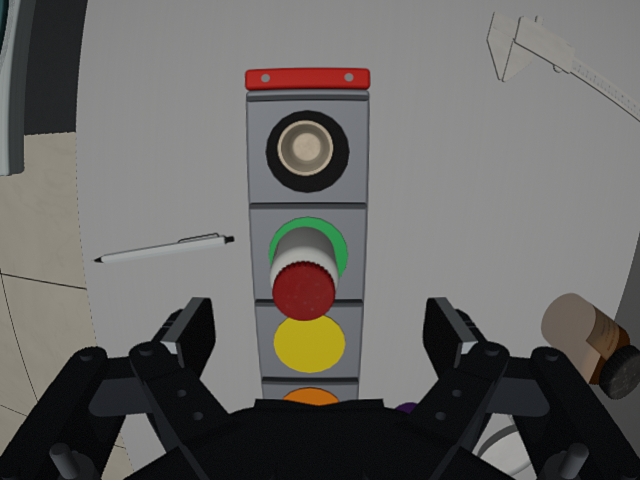

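The wrist view shows the red cap centred at (304,290) and the beige rim at (305,148).

```bash
python3 -c "
from h import *
c=pickle.load(open('w3.pkl','rb'))
print(wray(c,304,290,.084),wray(c,305,148,.045),wray(c,308,148,.013))"
```

```text
[ 460.8 -211.7   84. ] [ 454.2 -130.6   45. ] [ 455.3 -131.6   13. ]
```

Call:
move_arm([
  [[-12,-5,0],0],
  [[-10,-5,0],0],
  [[0,0,10],0],
  [[0,0,20],0],
  [[0,0,25],0],
  [[0,0,25],0],
  [[0,0,20],0],
  [[0,0,10],0],
  [[0,0,3],0],
  [[0,0,0],0],
])

```text
time: 19.3
ee_pos: [0.4606, -0.2121, 0.0309]
tcp_rot: [0.678, 0.735, -0.0, -0.0]
contact_force: [-1.2, -1.0, 0.4]
grip_width: 0.992
gripper_force: 0.0
```

```bash
python3 -c "
from h import *
go(460.7,-212,30,4.6)"
```

```text
t 19.3 tcp [ 460.6 -212.1   30.9] ang 4.59 grip 84.7 | shift [0.1 0.1 0.9] turn -0.01 | tilt [ 0.001 -0.001]
```

Call:
move_arm([
  [[0,0,0],0],
  [[0,0,0],0],
  [[0,0,0],0],
  [[0,0,0],0],
  [[0,0,0],0],
  [[0,0,0],0],
  [[0,0,0],0],
], gripper=35, force=30)

```text
time: 19.88
ee_pos: [0.4611, -0.2128, 0.0325]
tcp_rot: [0.678, 0.735, 0.0, 0.001]
contact_force: [-1.5, 1.3, 6.1]
grip_width: 0.521
gripper_force: 30.0
```

Call:
move_arm([
  [[0,0,-4],0],
  [[0,0,-8],0],
  [[0,0,-15],0],
  [[0,0,-25],0],
  [[0,0,-25],0],
  [[0,0,-15],0],
  [[10,3,-5],0],
  [[20,5,0],0],
  [[30,7,0],0],
  [[30,7,0],0],
])

```text
time: 20.72
ee_pos: [0.4751, -0.1198, 0.1281]
tcp_rot: [0.679, 0.734, 0.0, -0.0]
contact_force: [1.4, -1.4, -1.0]
grip_width: 0.525
gripper_force: 31.0
```

Call:
move_arm([
  [[30,7,0],0],
  [[30,8,0],0],
  [[30,8,0],0],
  [[30,8,0],0],
  [[30,8,0],0],
  [[30,8,0],0],
  [[30,8,0],0],
  [[30,8,0],0],
  [[25,6,0],0.9],
  [[15,4,0],0.9],
])

```text
time: 21.55
ee_pos: [0.5256, 0.1668, 0.1279]
tcp_rot: [0.69, 0.724, -0.0, -0.0]
contact_force: [0.0, -0.0, -1.2]
grip_width: 0.527
gripper_force: 31.0
```

Call:
move_arm([
  [[8,2,5],0],
  [[0,0,10],0],
  [[0,0,15],0],
  [[0,0,15],0],
  [[0,0,5],0],
  [[0,0,0],0],
  [[0,0,0],0],
])

```text
time: 22.13
ee_pos: [0.5276, 0.1713, 0.0782]
tcp_rot: [0.69, 0.724, -0.0, -0.0]
contact_force: [0.1, -0.6, -1.6]
grip_width: 0.525
gripper_force: 31.0
```

```bash
python3 -c "
from h import *
go(526,185.9,32.5,2.8)"
```

```text
t 22.13 tcp [527.6 171.3  78.2] ang 2.74 grip 44.9 | shift [14.7 -0.9 45.7] turn -0.06 | tilt [-0. -0.]
```

Call:
move_arm([
  [[8,-1,5],0],
  [[6,0,10],0],
  [[0,0,10],0],
  [[0,0,8],0],
  [[0,0,4],0],
  [[0,0,2],0],
  [[0,0,2],0],
  [[0,0,2],0],
  [[0,0,0],0],
  [[0,0,0],0],
])

```text
time: 22.97
ee_pos: [0.5262, 0.1858, 0.0355]
tcp_rot: [0.69, 0.724, 0.0, 0.0]
contact_force: [-0.3, -0.0, -0.4]
grip_width: 0.528
gripper_force: 31.0
```

```bash
python3 -c "
from h import *
go(526,185.9,32,2.8)"
```

```text
t 22.97 tcp [526.2 185.8  35.5] ang 2.77 grip 45.1 | shift [ 0.1 -0.2  3.5] turn -0.03 | tilt [0. 0.]
```

Call:
move_arm([
  [[0,0,1],0],
  [[0,0,1],0],
  [[0,0,0.7],0],
  [[0,0,0],0],
])

```text
time: 23.3
ee_pos: [0.5261, 0.1859, 0.0326]
tcp_rot: [0.69, 0.724, 0.0, 0.0]
contact_force: [-0.9, -0.7, -0.8]
grip_width: 0.52
gripper_force: 31.0
```

Call:
move_arm([
  [[0,0,0.6],0],
  [[0,0,0],0],
])

```text
time: 23.47
ee_pos: [0.5262, 0.1859, 0.0325]
tcp_rot: [0.69, 0.724, 0.0, 0.0]
contact_force: [-1.8, -0.9, 4.6]
grip_width: 0.531
gripper_force: 31.8
```

Call:
move_arm([
  [[0,0,0],0],
  [[0,0,0],0],
  [[0,0,0],0],
  [[0,0,0],0],
  [[0,0,-5],0],
  [[0,0,-20],0],
  [[0,0,-30],0],
  [[0,0,-30],0],
  [[0,0,-25],0],
  [[-5,0,-5],-0.9],
], gripper=85)

```text
time: 24.3
ee_pos: [0.5276, 0.1816, 0.1523]
tcp_rot: [0.684, 0.73, 0.003, 0.001]
contact_force: [0.3, 0.1, 1.4]
grip_width: 0.997
gripper_force: 0.0
```

```bash
python3 -c "
from h import *
go(454,-131,140,4.6)"
```

```text
t 24.3 tcp [527.6 181.6 152.3] ang 3.69 grip 85.2 | shift [-307.3  -93.6   11.3] turn -0.91 | tilt [0.001 0.006]
```

Call:
move_arm([
  [[-20,-6,0],-0.9],
  [[-30,-9,0],0],
  [[-35,-10,0],0],
  [[-35,-10,0],0],
  [[-35,-10,0],0],
  [[-35,-11,0],0],
  [[-35,-11,0],0],
  [[-35,-11,0],0],
  [[-25,-8,0],0],
  [[-10,-3,0],0],
])

```text
time: 25.13
ee_pos: [0.4597, -0.123, 0.147]
tcp_rot: [0.679, 0.734, -0.0, 0.0]
contact_force: [-0.0, -0.1, 0.4]
grip_width: 0.999
gripper_force: 0.0
```

Call:
move_arm([
  [[-5,-2,10],0],
  [[0,0,20],0],
  [[0,0,0],0],
  [[0,0,0],0],
])

```text
time: 25.47
ee_pos: [0.4587, -0.1245, 0.1159]
tcp_rot: [0.678, 0.735, -0.0, -0.001]
contact_force: [-1.0, -0.2, -0.0]
grip_width: 0.997
gripper_force: 0.0
```

```bash
python3 -c "
from h import *
go(454,-131,15,4.6)"
```

```text
t 25.47 tcp [ 458.7 -124.5  115.9] ang 4.62 grip 85.1 | shift [ -6.2  -5.  100.9] turn 0.02 | tilt [ 0.001 -0.002]
```

Call:
move_arm([
  [[-6,-5,10],0],
  [[0,0,20],0],
  [[0,0,25],0],
  [[0,0,20],0],
  [[0,0,13],0],
  [[0,0,8],0],
  [[0,0,4],0],
  [[0,0,0],0],
  [[0,0,0],0],
])

```text
time: 26.22
ee_pos: [0.4551, -0.1319, 0.0178]
tcp_rot: [0.678, 0.735, 0.0, 0.0]
contact_force: [0.1, -0.6, 0.5]
grip_width: 0.995
gripper_force: 0.0
```

```bash
python3 -c "
from h import *
go(454,-131,16,4.6)"
```

```text
t 26.22 tcp [ 455.1 -131.9   17.8] ang 4.58 grip 85.0 | shift [ 1.  -1.   1.8] turn -0.02 | tilt [-0.     0.001]
```

Call:
move_arm([
  [[0,0,0],0],
  [[0,0,0],0],
  [[0,0,0],0],
  [[0,0,0],0],
  [[0,0,0],0],
  [[0,0,0],0],
  [[0,0,0],0],
  [[0,0,0],0],
], gripper=25, force=25)

```text
time: 26.88
ee_pos: [0.4549, -0.1319, 0.0175]
tcp_rot: [0.678, 0.735, 0.0, 0.0]
contact_force: [-1.6, 0.6, 7.0]
grip_width: 0.395
gripper_force: 24.5
```

Call:
move_arm([
  [[0,0,-4],0],
  [[0,0,-8],0],
  [[0,0,-15],0],
  [[0,0,-20],0],
  [[0,0,-10],0],
  [[10,4,-5],0],
  [[20,8,0],0],
  [[28,11,0],0],
  [[28,11,0],0],
  [[28,11,0],0],
])

```text
time: 27.72
ee_pos: [0.4905, -0.0127, 0.0787]
tcp_rot: [0.679, 0.735, 0.0, -0.0]
contact_force: [-0.3, -1.2, -0.2]
grip_width: 0.39
gripper_force: 24.9
```

Call:
move_arm([
  [[28,12,0],0],
  [[28,12,0],0],
  [[25,10,0],0.9],
  [[18,7,0],0.9],
  [[8,4,0],0],
  [[0,0,5],0],
  [[0,0,10],0],
  [[0,0,10],0],
  [[0,0,0],0],
  [[0,0,0],0],
])

```text
time: 28.55
ee_pos: [0.5266, 0.0946, 0.0529]
tcp_rot: [0.69, 0.724, -0.001, -0.001]
contact_force: [-0.3, -0.5, 0.1]
grip_width: 0.39
gripper_force: 24.9
```

```bash
python3 -c "
from h import *
go(529.8,106.1,17.5,2.8)"
```

```text
t 28.55 tcp [526.6  94.6  52.9] ang 2.71 grip 33.3 | shift [11.3  3.8 35.4] turn -0.09 | tilt [-0.    -0.002]
```

Call:
move_arm([
  [[6,2,2],0],
  [[5,2,8],0],
  [[0,0,8],0],
  [[0,0,6],0],
  [[0,0,4],0],
  [[0,0,3],0],
  [[0,0,1.5],0],
  [[0,0,0],0],
  [[0,0,0],0],
])

```text
time: 29.3
ee_pos: [0.5309, 0.1067, 0.0217]
tcp_rot: [0.69, 0.724, 0.0, 0.0]
contact_force: [0.7, -0.7, 0.4]
grip_width: 0.388
gripper_force: 24.9
```

```bash
python3 -c "
from h import *
go(529.8,106.1,17.5,2.8)"
```

```text
t 29.3 tcp [530.9 106.7  21.7] ang 2.77 grip 33.1 | shift [-0.5 -1.1  4.2] turn -0.03 | tilt [-0.  0.]
```

Call:
move_arm([
  [[0,-1,1],0],
  [[0,0,1],0],
  [[0,0,1],0],
  [[0,0,0],0],
])

```text
time: 29.63
ee_pos: [0.5297, 0.1066, 0.0184]
tcp_rot: [0.69, 0.724, -0.0, -0.0]
contact_force: [-0.4, -0.7, 0.2]
grip_width: 0.386
gripper_force: 24.9
```

Call:
move_arm([
  [[0,0,0.7],0],
  [[0,0,0],0],
])

```text
time: 29.8
ee_pos: [0.5297, 0.1066, 0.0177]
tcp_rot: [0.69, 0.724, -0.0, -0.0]
contact_force: [0.3, -0.3, -0.2]
grip_width: 0.391
gripper_force: 24.9
```

Call:
move_arm([
  [[0,0,0.6],0],
  [[0,0,0],0],
])

```text
time: 29.97
ee_pos: [0.5299, 0.1067, 0.0175]
tcp_rot: [0.69, 0.724, 0.0, 0.0]
contact_force: [-2.4, 0.0, 3.7]
grip_width: 0.387
gripper_force: 25.1
```

Contact. I release it, rise, then back off toward -y to look.

Call:
move_arm([
  [[0,0,0],0],
  [[0,0,0],0],
  [[0,0,0],0],
  [[0,0,0],0],
  [[0,0,-5],0],
  [[0,0,-20],0],
  [[0,0,-30],0],
  [[0,0,-30],0],
  [[0,0,-30],0],
  [[-5,0,-15],0],
], gripper=85)

```text
time: 30.8
ee_pos: [0.5308, 0.1022, 0.1516]
tcp_rot: [0.69, 0.724, 0.002, 0.001]
contact_force: [0.9, -0.0, 0.5]
grip_width: 0.993
gripper_force: 0.0
```

Call:
move_arm([
  [[-20,0,-10],0],
  [[-35,0,0],0],
  [[-35,0,0],0],
  [[-35,0,0],0],
  [[-35,0,0],0],
  [[-35,0,0],0],
  [[-20,0,0],0],
  [[0,0,0],0],
  [[0,0,0],0],
])

```text
time: 31.55
ee_pos: [0.5403, -0.114, 0.1574]
tcp_rot: [0.691, 0.723, 0.0, -0.0]
contact_force: [-0.5, 0.5, 0.6]
grip_width: 0.995
gripper_force: 0.0
```

```bash
python3 -c "
from h import *
from bench import viewer
c=viewer.camera('top');cv2.imwrite('pics/t9.png',cv2.resize(c['color'][190:290,150:310],None,fx=5,fy=5))
pickle.dump(c,open('t9.pkl','wb'))"
```

View pics/t9.png

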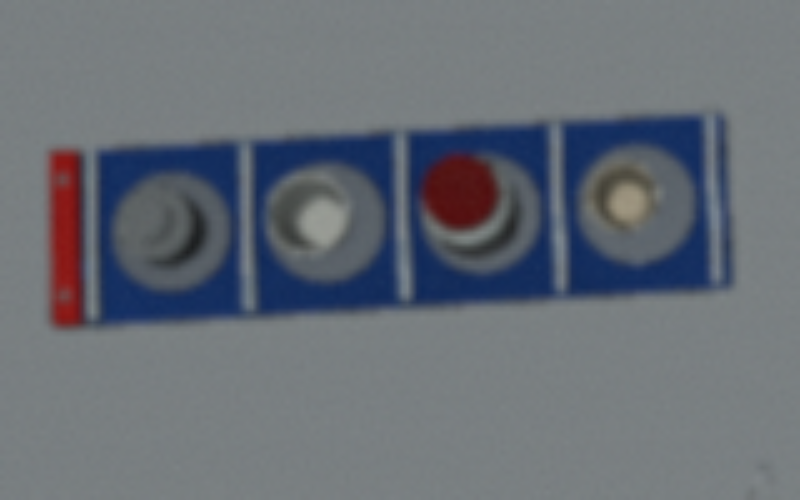

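All four stand in the mirrored bays: knob (158,222), white rim (310,212), cap (460,190) and beige rim (620,196) in the crop. I'll check these numerically and then hand in.

```bash
python3 -c "
from h import *
c=pickle.load(open('t9.pkl','rb'))
ok=True
for b,(u,v),z in((1,(158,222),.061),(2,(310,212),.053),(3,(460,190),.084),(4,(620,196),.045)):
    d=ray(c,150+u/5,190+v/5,z)[:2]*1000-BL[b];print(b,d.round(1));ok&=abs(d).max()<11
if ok:
    from bench import robot;print(robot.finish_job())"
```

```text
1 [-2.3 -7.5]
2 [-1.  -1.3]
3 [ 0.9 -1.6]
4 [-1.1  4.1]
the job is handed in; nothing more can be done
None
```

All four things stand released and upright in the blue rack in reverse order, each measured within about 8 mm of its bay's centre; I handed the job in at about 32 s of the 96 s, and no verdict came back.

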